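Lock the lamp module into the reader's bayonet socket

TASK

Fit the lamp module that stands on the bench into the spring-loaded bayonet socket on top of the small white reader: line its two lugs up with the slots (their exact angle is not known beforehand), press the module in against the spring, turn it clockwise (seen from above) until its lugs are under their notches, and let the spring lift it into its notches so that it stays locked and upright. Work gently, with never more than 60 N between the module and the reader, and leave the other loose things where they are.

Things in the scene. Friction and masses are not known exactly. Their poses are not given: they have to be found in the camera images.
- lamp_module: Loose lamp module, about 90 g, 64 mm tall, standing upright. Origin: centre of its underside, z up. Round steel barrel, 28 mm diameter, tapered to 19 mm over its lowest 6 mm; round grey flange, 48 mm diameter, z = 32 to 37 mm; grey finger bar on top. A half turn about z makes no difference.
- lamp_lugs (a point): Centre of the module's two steel bayonet lugs, on its axis 17 mm above its underside. They stick out of the barrel along the module's +x and -x to 22 mm from the axis, each 8 mm wide and 6 mm tall (z = 14 to 20 mm).
- lamp_bar (a point): Where to grasp the module: on its axis, 55 mm above its underside, in the upright finger bar, which is 42 mm long along the module's x, 16 mm thick in y and reaches from z = 36 (on the flange, keep fingertips above 37) to 64 mm.
- reader: Small white instrument fixed to the bench, 130 x 150 mm, housing top 64 mm above the bench; screen and three keys on its front (-x). Origin: centre of its underside, z up. On its top, centred over the origin, a steel bayonet ring, 72 mm outer diameter, top face at z = 70 mm.
- socket_mouth (a point): Centre of the ring's 30 mm bore at its top face; axes as the reader's. Two open slots, 10 mm wide, reach 24 mm from the axis on opposite sides, a short dark line on the rim at each. They lie only roughly along x: up to 0.35 rad either way, unmeasured; see or feel it. Lugs resting on the ring put the module's origin 14 mm below here; over the slots it sinks farther.
- web_underside (a point): On the axis, 8 mm below the mouth: underside of the web. With the module's origin over 28 mm below the mouth (flange stops it at 32) the lugs turn under it, only clockwise from above, by 65 degrees to notches 4 mm deep and 14 mm wide (firm stop 10 degrees on), dots on the rim. Locked, the spring holds the origin 24 mm below the mouth; elsewhere under the web 28.
- spring_top (a point): On the axis, 18 mm below the mouth: top of the free spring plunger in the bore. It meets the barrel's underside there with 5 N and yields at 400 N/m (about 9 N when the lugs clear the web, 11 N when the flange stops on the ring). Let go in the slots, the spring pushes the module back up.
- timer: Flat bench timer, 62 x 67 x 20 mm, a bystander; origin at the centre of its underside.
- cartridge_a: White test cartridge with a round cap, 62 x 47 x 21 mm, to the right of the reader, a bystander; origin at the centre of its underside.
- cartridge_b: White test cartridge with a round cap, 62 x 47 x 21 mm, to the left of the reader, a bystander; origin at the centre of its underside.
- dropper: Dropper bottle, 27 mm diameter, 84 mm tall, standing, a bystander; origin at the centre of its underside.
- marker: Marker pen lying near the bench's front edge, 135 mm long, 16 mm thick, a bystander; origin at its underside's centre, length along y.
Mind the look-alikes: they are no part of the job. There is more than one size of the lamp_module; the job needs the smallest.

How it is judged:
On the way:
1. the module has been pressed in until its lugs are below the ring's web (z of lamp_module in the frame of reader below 0.0418 m and horizontal distance between lamp_module and socket_mouth below 0.004 m), for 0.1 s.
At the end, for the whole second after the job is handed in: The module stands locked in the socket: its origin 46 mm (within 1.8 mm) above the reader's underside, held there by the spring against the notches (pressing on the reader's parts with over 2 N), within 3 mm of the bore's axis, upright within 0.1 rad, at rest and released (z of lamp_module in the frame of reader between 0.0442 and 0.0478 m and horizontal distance between lamp_module and socket_mouth below 0.003 m and angle between lamp_module's own z axis and vertical below 0.1 rad and linear speed of lamp_module below 0.01 m/s and contact force between lamp_module and reader above 2 N); the robot touches nothing.
It fails at once if more than 60 N between the module and the reader (contact force between lamp_module and reader above 60 N).
It fails at once if one of the other loose things (timer, cartridges, dropper bottle, marker) is shifted by more than 20 mm (distance of any of timer, cartridge_a, cartridge_b, dropper, marker from where it was at the start of the episode above 0.02 m).
It also fails if it takes over 61 s, if anything falls off the work surface, if the arm or the gripper's body presses on something with over 40 N, if the wrist force passes 120 N, or if a joint passes its speed limit or range.

ROBOT

A 7-joint arm with a two-finger parallel gripper is mounted at the origin on a cart in front of the work surface, level with it; the furniture and walls round the work are solid. World frame = base frame: x ahead of the robot, y to its left, z up, the work surface at z = 0. Lengths are in m, angles in rad, forces in N, time in s.
With the tool pointing down it reaches from about 0.35 to 0.9 m from the base axis. Payload 8.1 kg.
Tool frame: the origin (TCP) lies on the mounting face of the last link; the fingertips stand 178 mm ahead of it and the grasp point (between the pads) lies 159 mm ahead of it (bot.tip_extent is the distance from the TCP to the fingertips, in m); z points along the fingers, y is the direction in which the jaws open and shut (so a half turn about z gives the same grasp; the last joint's range is limited). The gripper opens to 92 mm and grips with 3 to 60 N. Pads are 19 mm wide; open, the fingers measure 130 mm over their backs; the gripper's body (75 mm by 190 mm) begins 47 mm behind the grasp point.
Start: joints at [1.228, 0.434, 0.025, 1.573, -0.012, 1.134, -0.075], TCP at [0.148, -0.607, 0.405] pointing down, gripper open.
Joint ranges: [-2.62, 2.62], [-0.44, 2.09], [-1.27, 1.32], [0.08, 2.57], [-1.32, 4.46], [0.12, 2], [-2.74, 2.74]. Speed limits (rad/s): [2.22, 2.22, 3.01, 3.01, 3.14, 3.14, 3.14].

INTERFACE

Orientations are given as a unit quaternion [w, x, y, z].
In Python, from cell import bot, viewer gives the robot as it stands.
- The arm moves only by the tool move_arm, never from a script. Its argument "rows" is a list of rows, each a list of 3 entries, a list of its own where there are three numbers: the gripper's target within -1 to 1 (shut at 1, half-way at 0, fully open at -1), then the shift along the world's x, y, z in m, then the turn about the world's z in rad. A call has 1 to 10 rows; each row is the pose to reach, as a shift and turn from the pose measured when the call began; what a row does not reach only later rows make up. A row lasts 1/12 s, in which the tool goes at most 41.7 mm and 7.16 degrees, less where a joint would pass 70% of its speed; a pose out of reach is approached as far as the arm can. A call with a gripper value outside its range is refused whole. The fingers move at their own pace and stop on an object; "squeeze" is the grip in N (left out, the last holds). Time passes only in rows, so rows that repeat a pose let the fingers close. It gives the time, the measured TCP pose, the force and the opening at its end, in the units of the state.
- bot.read_state(): the state, without advancing time (a new reading comes with each control period).
- viewer.get_image(name): name is "scene" or "top" or "wrist"; returns (picture, depth): 480x640x3 uint8, red, green, blue; 480x640 float32, m along the optical axis (not along the pixel's ray), 0 where there is no reading.
- viewer.camera_info(name): a dict with "camera_matrix" (3x3 intrinsics, pixels), "T" (4x4, takes a point from camera to world coordinates). Camera axes: x right, y down, z forward; pixel columns grow to the right and rows downward; lengths in m; the calibration is good to about 2 mm. A picture is of the moment at which its call begins: read the wrist's pose just before it. camera_info takes no time and is no camera call; for the wrist camera it gives the pose at the moment of the call.
- bot.job_done(): hands the job in, once; it reports no verdict.
The state is a dict: "t": time; "qpos": joint angles; "qvel": joint speeds; "effort": joint torques, N m; "eef_pos": TCP position; "eef_rot": TCP orientation; "ft_force": force on the tool from outside, world axes, zero at the start; "ft_torque": the same for the moment, N m; "finger_gap": opening from 0.0 (shut) to 1.0 (fully open).
Only numpy, scipy, OpenCV 4.12 (cv2) and the standard library are available. Lean on these libraries where they do the work, as an engineer would, in place of code of your own. Each camera call takes 0.05 s, during which the arm holds its last target. There are 200 camera calls.

## Working session

There is one attempt and no reset: what is moved stays moved. The work goes in short steps, Python scripts to look and compute and a tool call to move; the robot and the scene stay as the last step left them, time stands still between calls to the robot, and variables do not carry over. Pictures are saved under pics/ and viewed, about 8 in all and at most 12, crops included, and the job is handed in when it is done.

Besides the shell and the picture viewer there is one more tool, called after "Request:" by a JSON object that holds its "name" and its "arguments", one argument or row to a line. move_arm: Moves the arm, as the interface text tells. Its arguments: {"type":"object","properties":{"rows":{"type":"array"},"squeeze":{"type":"number"}},"required":["rows"]}

```bash
mkdir -p pics
cat > h.py <<'E'
from cell import bot, viewer
import numpy as np, cv2
def snap(n,f=None):
    im,d=viewer.get_image(n); c=viewer.camera_info(n)
    np.savez(f'pics/{f or n}.npz',im=im,d=d,K=c['camera_matrix'],T=c['T'])
    cv2.imwrite(f'pics/{f or n}.png',im[:,:,::-1]); return im,d
def pts(f):
    z=np.load(f'pics/{f}.npz'); K,T,d=z['K'],z['T'],z['d']
    v,u=np.mgrid[:480,:640]
    P=np.stack([(u-K[0,2])/K[0,0]*d,(v-K[1,2])/K[1,1]*d,d],-1)@T[:3,:3].T+T[:3,3]
    P[d==0]=np.nan; return z['im'],P
E
python3 - <<'E'
from h import *
snap('top','top0');snap('scene','scene0')
a=np.hstack([cv2.resize(cv2.imread(f'pics/{n}.png'),(400,300)) for n in('top0','scene0')])
print(bot.read_state())
print(viewer.camera_info('top'),viewer.camera_info('wrist'))
E
```

```text
{'t': 0.1, 'qpos': array([ 1.22840248,  0.43514187,  0.02497957,  1.57398762, -0.01159197,
        1.13400369, -0.07510918]), 'qvel': array([ 0.00174655, -0.00257426,  0.00147322, -0.00183614, -0.00075848,
       -0.00019478, -0.00026867]), 'effort': array([ 4.32082175e-03, -6.69129181e+01,  9.88783725e-01, -3.15145862e+01,
       -6.04972104e-02,  3.73361784e-02,  1.34580586e-05]), 'eef_pos': array([ 0.14835745, -0.60692742,  0.40403761]), 'eef_rot': array([-6.81303276e-04,  9.92825537e-01,  1.19569920e-01, -1.50960658e-04]), 'ft_force': array([0.37586825, 0.29978757, 0.14205888]), 'ft_torque': array([ 0.00300548, -0.02658747,  0.04132596]), 'finger_gap': 1.0005347706012317}
{'camera_matrix': array([[435.93674585,   0.        , 313.11193865],
       [  0.        , 435.93674585, 243.98527879],
       [  0.        ,   0.        ,   1.        ]]), 'T': array([[ 0.00278996, -0.98219324,  0.18785275,  0.30047428],
       [-0.99958673, -0.00811386, -0.02757782,  0.03639966],
       [ 0.02861096, -0.18769817, -0.98180997,  1.0247766 ],
       [ 0.        ,  0.        ,  0.        ,  1.        ]])} {'camera_matrix': array([[380.1898772 ,   0.        , 317.61521719],
       [  0.        , 380.1898772 , 235.03905657],
       [  0.        ,   0.        ,   1.        ]]), 'T': array([[ 0.23727255, -0.93894575, -0.24916382,  0.21629826],
       [-0.97143931, -0.23005277, -0.05814974, -0.59080122],
       [-0.00272138,  0.25584486, -0.96671402,  0.38510037],
       [ 0.        ,  0.        ,  0.        ,  1.        ]])}
```

View pics/top0.png

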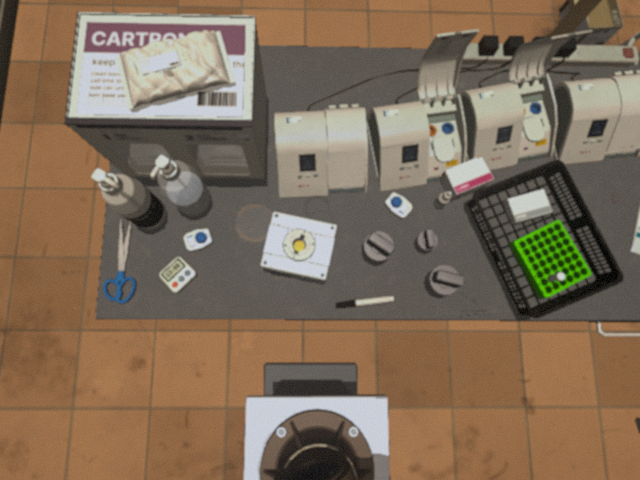

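View pics/scene0.png

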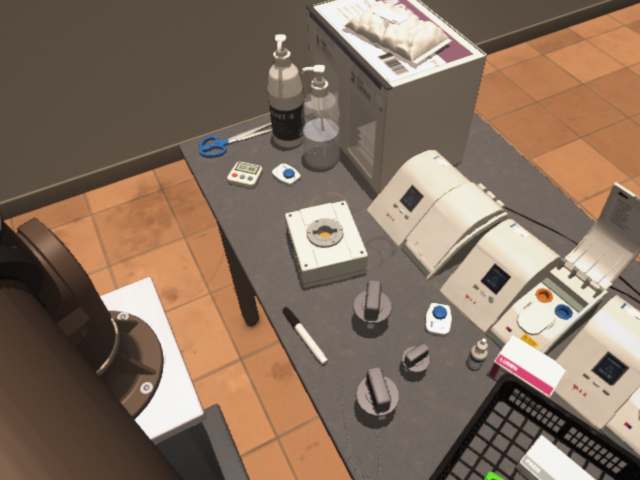

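Three modules can be taken for the lamp (top view): (378,247), (427,240) and (445,280). The one at (427,240) is clearly the smallest. The reader is at (300,243), with its socket on top. I'll measure all of these now.

Run:
```python
from h import *
im,P=pts('top0')
for n,(u,v) in dict(small=(427,240),a=(378,247),b=(445,280)).items():
    r=28; Q=P[v-r:v+r,u-r:u+r].reshape(-1,3)
    for lo,hi in((.015,.045),(.05,.12)):
        vv,uu=np.mgrid[v-r:v+r,u-r:u+r]
        rr=16 if n=='small' else 22
        m=(Q[:,2]>lo)&(Q[:,2]<hi)&(np.hypot(uu-u,vv-v).ravel()<rr)
        q=Q[m]
        if len(q)<4: continue
        (cx,cy),(w,h),a=cv2.minAreaRect(q[:,:2].astype(np.float32))
        print(n,lo,len(q),'mean',q.mean(0).round(4),'rect',round(cx,4),round(cy,4),round(w,4),round(h,4),round(a,1),'zmax',q[:,2].max().round(4),np.median(q[:,2]).round(4))
u,v=300,243;r=45
Q=P[v-r:v+r,u-r:u+r].reshape(-1,3)
q=Q[(Q[:,2]>.055)&(Q[:,2]<.085)]
print('reader',len(q),np.median(q[:,2]),cv2.minAreaRect(q[:,:2].astype(np.float32)))
q=Q[(Q[:,2]>.0675)&(Q[:,2]<.085)];print('ring',len(q),q.mean(0),cv2.minAreaRect(q[:,:2].astype(np.float32)))
A=cv2.imread('pics/top0.png')
c1=cv2.resize(A[200:285,258:343],(400,400),interpolation=cv2.INTER_CUBIC)
c2=cv2.resize(A[215:265,402:452],(400,400),interpolation=cv2.INTER_CUBIC)
cv2.imwrite('pics/crop1.png',np.hstack([c1,c2]))
```

```text
small 0.015 171 mean [ 0.4994 -0.2524  0.0375] rect 0.501 -0.2574 0.0464 0.043 71.4 zmax 0.0445 0.0377
small 0.05 153 mean [ 0.5012 -0.2567  0.0626] rect 0.5027 -0.2579 0.0424 0.0172 7.7 zmax 0.0679 0.0636
a 0.05 707 mean [ 0.4815 -0.1371  0.0719] rect 0.485 -0.1393 0.0658 0.0684 82.3 zmax 0.0966 0.0664
b 0.015 11 mean [ 0.4151 -0.2582  0.0289] rect 0.4156 -0.2581 0.0033 0.0099 87.6 zmax 0.0318 0.0289
b 0.05 774 mean [ 0.4061 -0.284   0.0712] rect 0.4087 -0.2862 0.0646 0.0683 86.8 zmax 0.0979 0.0597
reader 3633 0.06398077886310782 ((0.4837320148944855, 0.04105662927031517), (0.150144562125206, 0.1306082159280777), 78.11675262451172)
ring 591 [0.48295867 0.04041967 0.06994489] ((0.48134487867355347, 0.04180673509836197), (0.14840589463710785, 0.1148834079504013), 75.24146270751953)
```

View pics/crop1.png

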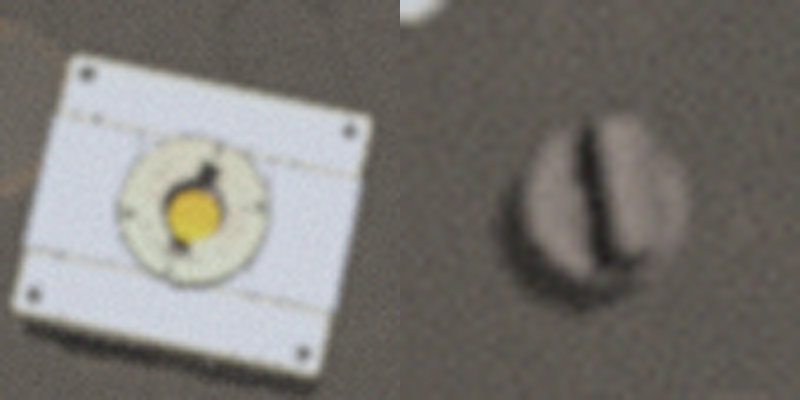

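The small module measures 48 mm across the flange and 64 mm tall, with a 42x17 bar, so it matches. It is at (0.5015, -0.257) with its bar at about +7.7°. The reader is at (0.483, 0.041) with yaw about -12°, and its slots lie at about -23° in the world. I'll grasp with the tool half-turned so that joint 7 has room for the clockwise turn.

Request:
{"name": "move_arm", "arguments": {
  "rows": [
    [-0.3,[0.04,0.04,0],0.12],
    [-0.3,[0.07,0.07,0],0.24],
    [-0.3,[0.1,0.1,-0.01],0.36],
    [-0.3,[0.13,0.13,-0.02],0.48],
    [-0.3,[0.16,0.16,-0.02],0.6],
    [-0.3,[0.19,0.19,-0.03],0.72],
    [-0.3,[0.22,0.22,-0.03],0.84],
    [-0.3,[0.25,0.25,-0.04],0.96],
    [-0.3,[0.28,0.28,-0.04],1.08],
    [-0.3,[0.3,0.3,-0.05],1.2]
  ]
}}

```text
t: 0.93
eef_pos: [0.4413, -0.3136, 0.3571]
eef_rot: [0.0, 0.75, 0.661, -0.0]
ft_force: [0.7, -1.0, -0.5]
finger_gap: 0.649
```

Request:
{"name": "move_arm", "arguments": {
  "rows": [
    [-0.3,[0.01,0.01,-0.01],0.12],
    [-0.3,[0.02,0.02,-0.02],0.24],
    [-0.3,[0.03,0.03,-0.03],0.36],
    [-0.3,[0.04,0.04,-0.04],0.48],
    [-0.3,[0.05,0.05,-0.04],0.6],
    [-0.3,[0.05,0.05,-0.04],0.72],
    [-0.3,[0.05,0.05,-0.04],0.84],
    [-0.3,[0.05,0.05,-0.04],0.96],
    [-0.3,[0.05,0.05,-0.04],1.08],
    [-0.3,[0.05,0.05,-0.04],1.2]
  ]
}}

```text
t: 1.77
eef_pos: [0.4911, -0.2636, 0.3167]
eef_rot: [-0.0, 0.243, 0.97, -0.0]
ft_force: [-0.2, -0.3, -0.2]
finger_gap: 0.651
```

Request:
{"name": "move_arm", "arguments": {
  "rows": [
    [-0.3,[0.005,0.003,0],0.12],
    [-0.3,[0.01,0.006,0],0.24],
    [-0.3,[0.01,0.006,0],0.36],
    [-0.3,[0.01,0.006,0],0.48],
    [-0.3,[0.01,0.006,0],0.6],
    [-0.3,[0.01,0.006,0],0.626],
    [-0.3,[0.01,0.006,0],0.626]
  ]
}}

```text
t: 2.35
eef_pos: [0.5009, -0.2578, 0.3163]
eef_rot: [-0.0, -0.067, 0.998, 0.0]
ft_force: [-0.3, 0.8, 0.1]
finger_gap: 0.654
```

Run:
```python
from h import *
s=bot.read_state();print(s['qpos'].round(3),s['eef_pos'],s['eef_rot'])
snap('wrist','w1')
im,P=pts('w1')
Q=P.reshape(-1,3)
for lo,hi in((.033,.041),(.057,.07)):
    q=Q[(Q[:,2]>lo)&(Q[:,2]<hi)&(np.hypot(Q[:,0]-.5015,Q[:,1]+.257)<.032)]
    print(len(q),q.mean(0),cv2.minAreaRect(q[:,:2].astype(np.float32)),np.median(q[:,2]))
q=Q[(Q[:,2]>.075)&(Q[:,2]<.12)&(Q[:,0]>.3)];print('tall',q[:,2].max() if len(q) else None,len(q))
```

```text
[ 0.942  0.558 -0.806  1.784  0.47   1.003  1.656] [ 0.50088691 -0.2577902   0.31633067] [-2.90404942e-04 -6.70429591e-02  9.97750026e-01  2.04803586e-04]
1904 [ 0.50188225 -0.25682125  0.03838863] ((0.5031429529190063, -0.2563648223876953), (0.04476671665906906, 0.047004442662000656), 6.291345596313477) 0.038337780257143156
1598 [ 0.50268325 -0.25669364  0.06466709] ((0.5038033127784729, -0.25644177198410034), (0.04107286036014557, 0.01704837940633297), 7.168079376220703) 0.06499552437886698
tall 0.09649125149042534 9383
```

View pics/w1.png

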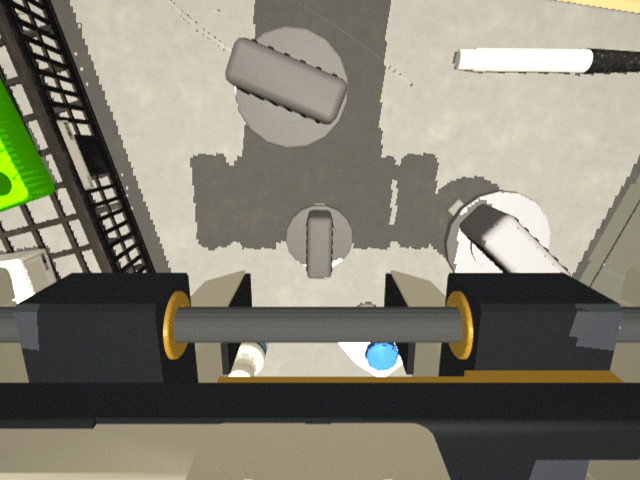

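The wrist view shows the small module's bar at (319,243), aligned between the open fingers. The larger modules at (287,85) and (510,235) stay clear. Next I go down.

Request:
{"name": "move_arm", "arguments": {
  "rows": [
    [-0.3,[0.002,0.001,-0.03],0],
    [-0.3,[0.002,0.001,-0.06],0],
    [-0.3,[0.002,0.001,-0.085],0],
    [-0.3,[0.002,0.001,-0.0985],0],
    [-0.3,[0.002,0.001,-0.0985],0],
    [-0.3,[0.002,0.001,-0.0985],0]
  ]
}}

```text
t: 2.9
eef_pos: [0.5031, -0.2566, 0.2181]
eef_rot: [-0.001, -0.066, 0.998, 0.0]
ft_force: [-0.1, 1.0, 1.6]
finger_gap: 0.65
```

Request:
{"name": "move_arm", "arguments": {
  "rows": [
    [1,[0,0,0],0],
    [1,[0,0,0],0],
    [1,[0,0,0],0],
    [1,[0,0,0],0],
    [1,[0,0,0],0],
    [1,[0,0,0],0]
  ],
  "squeeze": 35
}}

```text
t: 3.4
eef_pos: [0.5031, -0.2566, 0.2184]
eef_rot: [-0.0, -0.065, 0.998, 0.0]
ft_force: [-1.1, 0.5, -0.5]
finger_gap: 0.262
```

Request:
{"name": "move_arm", "arguments": {
  "rows": [
    [1,[0,0,0],0],
    [1,[0,0,0],0],
    [1,[0,0,0],0],
    [1,[0,0,0],0]
  ],
  "squeeze": 35
}}

```text
t: 3.73
eef_pos: [0.5032, -0.2567, 0.2186]
eef_rot: [-0.0, -0.065, 0.998, 0.0]
ft_force: [-0.7, -0.5, 2.4]
finger_gap: 0.174
```

Request:
{"name": "move_arm", "arguments": {
  "rows": [
    [1,[0,0,0.03],0],
    [1,[0,0,0.06],0],
    [1,[0,0,0.1],0],
    [1,[0,0,0.14],0],
    [1,[0,0,0.14],0]
  ]
}}

```text
t: 4.15
eef_pos: [0.5054, -0.2562, 0.3658]
eef_rot: [0.004, -0.066, 0.998, -0.002]
ft_force: [1.4, -0.6, -0.6]
finger_gap: 0.17
```

Request:
{"name": "move_arm", "arguments": {
  "rows": [
    [1,[0.005,0.035,0],-0.08],
    [1,[0.01,0.07,0],-0.16],
    [1,[0.015,0.105,0],-0.24],
    [1,[0.02,0.14,0],-0.32],
    [1,[0.025,0.175,0],-0.4],
    [1,[0.03,0.21,0],-0.48],
    [1,[0.035,0.24,0],-0.535],
    [1,[0.038,0.27,0],-0.535],
    [1,[0.038,0.297,0],-0.535],
    [1,[0.038,0.297,0],-0.535]
  ]
}}

```text
t: 4.98
eef_pos: [0.5427, 0.0475, 0.3661]
eef_rot: [0.004, 0.197, 0.98, -0.001]
ft_force: [-0.9, 0.8, -1.1]
finger_gap: 0.173
```

Request:
{"name": "move_arm", "arguments": {
  "rows": [
    [1,[0,0,0],0],
    [1,[0,0,0],0]
  ]
}}

```text
t: 5.15
eef_pos: [0.5424, 0.0484, 0.3659]
eef_rot: [0.003, 0.196, 0.981, -0.001]
ft_force: [-0.8, -0.9, -0.8]
finger_gap: 0.172
```

Run:
```python
from h import *
s=bot.read_state();print(s['qpos'].round(3),s['eef_pos'],s['eef_rot'],viewer.camera_info('wrist')['T'][:3,3])
im,d=snap('wrist','w2')
im,P=pts('w2');Q=P.reshape(-1,3)
q=Q[(abs(Q[:,2]-.064)<.002)];print(len(q),np.median(q[:,2]),cv2.minAreaRect(q[:,:2].astype(np.float32)))
q=Q[(Q[:,2]>.068)&(Q[:,2]<.074)&(np.hypot(Q[:,0]-.483,Q[:,1]-.041)<.045)]
print('ring',len(q),np.median(q[:,2]),cv2.minEnclosingCircle(q[:,:2].astype(np.float32)),q.mean(0))
```

```text
[ 0.363  0.448 -0.755  1.779  0.355  1.05   0.656] [0.54243106 0.048378   0.36588852] [ 3.43222866e-03  1.95591549e-01  9.80678994e-01 -9.36290906e-04] [0.48008816 0.07446128 0.34646959]
28044 0.06475605362715481 ((0.5656775832176208, 0.09049318730831146), (0.4776366949081421, 0.29866185784339905), 39.763519287109375)
ring 6332 0.07095462605059222 ((0.48553648591041565, 0.041602227836847305), 0.03616945073008537) [0.48457306 0.0422048  0.07094309]
```

View pics/w2.png

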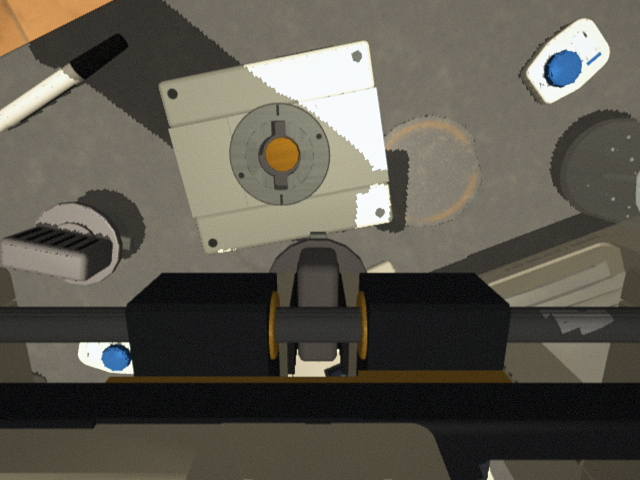

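The wrist view shows the ring at (280,154), with slots at (279,130) and (281,183), rim marks at (278,108) and (282,200), and notch dots at (318,136) and (241,175). I'll compute the slot line from these.

Run:
```python
from h import *
im,P=pts('w2'); z=np.load('pics/w2.npz');K,T=z['K'],z['T']
def onpl(u,v,h=.071):
    r=T[:3,:3]@np.array([(u-K[0,2])/K[0,0],(v-K[1,2])/K[1,1],1]);return (T[:3,3]+r*(h-T[2,3])/r[2])[:2]
# rectified map of ring, 0.2 mm/px, x up, y left
n=500;c=np.array([.4850,.0418]);j,i=np.mgrid[:n,:n];X=c[0]+(n/2-j)*.0002;Y=c[1]+(n/2-i)*.0002
W=np.stack([X-T[0,3],Y-T[1,3],np.full_like(X,.071-T[2,3])],-1)@T[:3,:3]
u=(W[...,0]/W[...,2]*K[0,0]+K[0,2]).astype(np.float32);v=(W[...,1]/W[...,2]*K[1,1]+K[1,2]).astype(np.float32)
R=cv2.remap(im,u,v,cv2.INTER_CUBIC);H=cv2.remap(P[...,2].astype(np.float32),u,v,cv2.INTER_LINEAR)
top=((H>.0685)&(H<.074)).astype(np.uint8)
cs,_=cv2.findContours(cv2.morphologyEx(top,cv2.MORPH_OPEN,np.ones((5,5))),cv2.RETR_EXTERNAL,2)
k=max(cs,key=cv2.contourArea);e=cv2.fitEllipse(k);print('ellipse',e, 'centre',c+(np.array([n/2-e[0][1],n/2-e[0][0]]))*.0002)
ce=c+(np.array([n/2-e[0][1],n/2-e[0][0]]))*.0002
g=cv2.cvtColor(R,cv2.COLOR_RGB2GRAY).astype(float)
# polar profiles
for rad in(.0185,.021,.030,.032,.034):
    a=np.radians(np.arange(-180,180,1.));xx=ce[0]+rad*np.cos(a);yy=ce[1]+rad*np.sin(a)
    m=cv2.remap(g.astype(np.float32),((c[1]-yy)/.0002+n/2).astype(np.float32)[None],((c[0]-xx)/.0002+n/2).astype(np.float32)[None],cv2.INTER_LINEAR)[0]
    h=cv2.remap(H,((c[1]-yy)/.0002+n/2).astype(np.float32)[None],((c[0]-xx)/.0002+n/2).astype(np.float32)[None],cv2.INTER_NEAREST)[0]
    print(rad,'dark',np.arange(-180,180)[m<np.median(m)-25].tolist(),'low',np.arange(-180,180)[h<.066].tolist())
print([onpl(*p) for p in((278,108),(282,200),(318,136),(241,175))])
cv2.imwrite('pics/rect.png',R[:,:,::-1])
```

```text
ellipse ((249.67420959472656, 247.19630432128906), (354.2944641113281, 356.22607421875), 21.784086227416992) centre [0.48556074 0.04186516]
0.0185 dark [-38, -37, -36, -35, -34, -33, -32, -31, -30, -29, -28, -27, -26, -25, -24, -23, -22, -21, -20, -19, -18, -17, -16, -15, -14, -13, -12, -11, -10, -9, -8, -7, 145, 146, 147, 148, 149, 150, 151, 152, 153, 154, 155, 156, 157, 158, 159, 160, 161, 162, 163, 164, 165, 166, 167, 168, 169, 170, 171, 172, 173, 174] low [-36, -35, -34, -33, -32, -31, -30, -29, -28, -27, -26, -25, -24, -23, -22, -21, -20, -19, -18, -17, -16, -15, -14, -13, -12, -11, -10, -9, -8, -7, -6, -5, 142, 143, 144, 145, 146, 147, 148, 149, 150, 151, 152, 153, 154, 155, 156, 157, 158, 159, 160, 161, 162, 163, 164, 165, 166, 167, 168, 169, 170, 171, 172]
0.021 dark [-36, -35, -34, -33, -32, -31, -30, -29, -28, -27, -26, -25, -24, -23, -22, -21, -20, -19, -18, -17, -16, -15, -14, -13, -12, -11, -10, -9, -8, 147, 148, 149, 150, 151, 152, 153, 154, 155, 156, 157, 158, 159, 160, 161, 162, 163, 164, 165, 166, 167, 168, 169, 170, 171, 172] low [-34, -33, -32, -31, -30, -29, -28, -27, -26, -25, -24, -23, -22, -21, -20, -19, -18, -17, -16, -15, -14, -13, -12, -11, -10, -9, -8, -7, 146, 147, 148, 149, 150, 151, 152, 153, 154, 155, 156, 157, 158, 159, 160, 161, 162, 163, 164, 165, 166, 167, 168, 169, 170, 171]
0.03 dark [-90, -89, -88, -87, -86, -85, -84, -23, -22, -21, -20, 91, 92, 93, 94, 95, 96, 157, 158, 159, 160] low []
0.032 dark [-90, -89, -88, -87, -86, -85, -84, -23, -22, -21, -20, 91, 92, 93, 94, 95, 96, 157, 158, 159, 160] low []
0.034 dark [-23, -22, -21, -20, 157, 158, 159] low []
[array([0.45567614, 0.05437776]), array([0.5152026 , 0.03079184]), array([0.48349093, 0.07259757]), array([0.48720821, 0.01098506])]
```

View pics/rect.png

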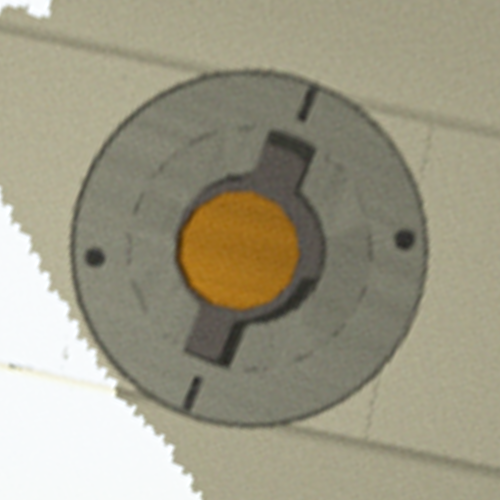

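```bash
cat >> h.py <<'E'
from scipy.spatial.transform import Rotation as Ro
def st():
    s=bot.read_state();w,x,y,z=s['eef_rot'];R=Ro.from_quat([x,y,z,w]).as_matrix()
    print('t',round(s['t'],2),'tcp',s['eef_pos'].round(4),'yaw',np.degrees(np.arctan2(R[1,0],R[0,0])).round(2),'zax',R[:,2].round(4),
     'lugs',(s['eef_pos']+R[:,2]*.2016).round(4),'org_z',(s['eef_pos'][2]-.2186).round(4),'F',s['ft_force'].round(1),'M',s['ft_torque'].round(2),'gap',s['finger_gap'].round(3))
E
python3 - <<'E'
from h import *
st();im,P=pts('w2');Q=P.reshape(-1,3)
print('expected bar z',.3659-.2186+.064)
for lo,hi in((.204,.218),(.178,.192)):
    q=Q[(Q[:,2]>lo)&(Q[:,2]<hi)&(np.hypot(Q[:,0]-.543,Q[:,1]-.048)<.03)]
    print(len(q),q.mean(0),np.median(q[:,2]),cv2.minAreaRect(q[:,:2].astype(np.float32)))
E
```

```text
Traceback (most recent call last):
  File "h.py", line 16, in st
    'lugs',(s['eef_pos']+R[:,2]*.2016).round(4),'org_z',(s['eef_pos'][2]-.2186).round(4),'F',s['ft_force'].round(1),'M',s['ft_torque'].round(2),'gap',s['finger_gap'].round(3))
                                                                                                                                                      ^^^^^^^^^^^^^^^^^^^^^
AttributeError: 'float' object has no attribute 'round'
```

```bash
sed -i "s/(s\['eef_pos'\]\[2\]-.2186).round(4)/round(float(s['eef_pos'][2])-.2186,4)/; s/s\['finger_gap'\].round(3)/round(float(s['finger_gap']),3)/" h.py
python3 - <<'E'
from h import *
st();im,P=pts('w2');Q=P.reshape(-1,3)
print('expected bar z',.3659-.2186+.064)
for lo,hi in((.204,.218),(.178,.192)):
    q=Q[(Q[:,2]>lo)&(Q[:,2]<hi)&(np.hypot(Q[:,0]-.543,Q[:,1]-.048)<.03)]
    print(len(q),q.mean(0),np.median(q[:,2]),cv2.minAreaRect(q[:,:2].astype(np.float32)))
E
```

```text
t 5.2 tcp [0.5426 0.0473 0.3659] yaw 157.35 zax [ 0.0063 -0.0039 -1.    ] lugs [0.5439 0.0466 0.1643] org_z 0.1473 F [ 0.5 -1.2 -1.2] M [ 0.08 -0.13 -0.  ] gap 0.168
expected bar z 0.21130000000000002
3255 [0.53863332 0.04913313 0.21146623] 0.21195277927511547 ((0.5425119400024414, 0.04444843530654907), (0.03125043213367462, 0.042782723903656006), 50.955989837646484)
1699 [0.53005186 0.0526725  0.18548327] 0.18524559970991006 ((0.5305555462837219, 0.05270857363939285), (0.04420023411512375, 0.01628832146525383), 67.34087371826172)
```

Run:
```python
from h import *
im,P=pts('w2');Q=P.reshape(-1,3)
tcp=np.array([.5424,.0484]);a=np.radians(157.4);d=np.array([np.cos(a),np.sin(a)]);n=np.array([-d[1],d[0]])
for lo,hi,h,w in((.205,.218,.155,.007),(.180,.190,.18,.006)):
    c=tcp+h*np.array([.0063,-.0035]);r=Q[:,:2]-c;m=(Q[:,2]>lo)&(Q[:,2]<hi)&(abs(r@n)<w)
    x=(r@d)[m];x=x[(x<.04)];print(len(x),np.percentile(x,[1,50,99,100]))
    m2=(Q[:,2]>lo)&(Q[:,2]<hi)&(r@d>.012)&(r@d<.03);y=(r@n)[m2];print('lat',np.percentile(y,[1,50,99]))
```

```text
2331 [-0.02123415  0.00871672  0.01933745  0.01980129]
lat [-0.00729622  0.00079613  0.00854525]
289 [0.01843582 0.0201076  0.02186573 0.02201972]
lat [-0.01738035  0.00079882  0.01876511]
```

Request:
{"name": "move_arm", "arguments": {
  "rows": [
    [1,[-0.02,-0.001,0],0.016],
    [1,[-0.04,-0.002,-0.01],0.016],
    [1,[-0.059,-0.0035,-0.03],0.016],
    [1,[-0.059,-0.0035,-0.05],0.016],
    [1,[-0.059,-0.0035,-0.065],0.016],
    [1,[-0.059,-0.0035,-0.065],0.016],
    [1,[-0.059,-0.0035,-0.065],0.016],
    [1,[-0.059,-0.0035,-0.065],0.016]
  ]
}}

```text
t: 5.87
eef_pos: [0.4841, 0.0434, 0.3016]
eef_rot: [0.004, 0.189, 0.982, -0.001]
ft_force: [-0.3, 0.3, -1.6]
finger_gap: 0.173
```

```bash
python3 -c "
from h import *
st();snap('wrist','w3');st()"
```

```text
t 5.87 tcp [0.4841 0.0434 0.3016] yaw 158.21 zax [ 0.0072 -0.0035 -1.    ] lugs [0.4856 0.0427 0.1   ] org_z 0.083 F [-0.3  0.3 -1.6] M [ 0.04 -0.19  0.03] gap 0.173
t 5.92 tcp [0.4842 0.0436 0.3018] yaw 158.21 zax [ 0.0078 -0.0035 -1.    ] lugs [0.4858 0.0429 0.1002] org_z 0.0832 F [ 0.5  0.3 -1.2] M [ 0.07 -0.1  -0.01] gap 0.172
```

View pics/w3.png

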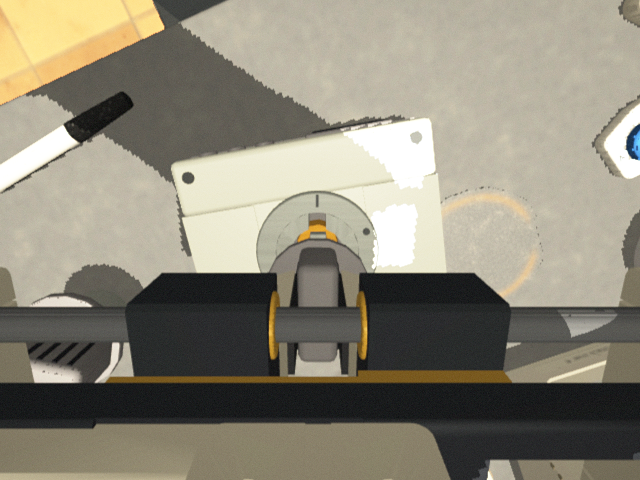

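The slot mark at (317,201), the slot at (318,220) and the bar at (318,255) are in line. I go down to just below the lug-contact height and watch the force.

Request:
{"name": "move_arm", "arguments": {
  "rows": [
    [1,[-0.001,0,-0.008],0],
    [1,[-0.001,0,-0.015],0],
    [1,[-0.001,0,-0.02],0],
    [1,[-0.001,0,-0.024],0],
    [1,[-0.001,0,-0.024],0]
  ]
}}

```text
t: 6.33
eef_pos: [0.4829, 0.0435, 0.2768]
eef_rot: [0.003, 0.189, 0.982, -0.001]
ft_force: [0.1, -0.3, -0.6]
finger_gap: 0.169
```

```bash
python3 -c "
from h import *
st()"
```

```text
t 6.33 tcp [0.4829 0.0435 0.2768] yaw 158.23 zax [ 0.0062 -0.0036 -1.    ] lugs [0.4841 0.0428 0.0752] org_z 0.0582 F [ 0.1 -0.3 -0.6] M [ 0.06 -0.11  0.02] gap 0.169
```

The barrel is 12 mm into the bore with no side force, so the centring is good. I continue down through the slots.

Request:
{"name": "move_arm", "arguments": {
  "rows": [
    [1,[0,0,-0.002],0],
    [1,[0,0,-0.004],0],
    [1,[0,0,-0.006],0],
    [1,[0,0,-0.006],0]
  ]
}}

```text
t: 6.67
eef_pos: [0.483, 0.0436, 0.2707]
eef_rot: [0.003, 0.189, 0.982, -0.001]
ft_force: [0.4, 1.0, -1.1]
finger_gap: 0.169
```

```bash
python3 -c "
from h import *
st()"
```

```text
t 6.67 tcp [0.483  0.0436 0.2707] yaw 158.23 zax [ 0.0063 -0.0035 -1.    ] lugs [0.4842 0.0429 0.0691] org_z 0.0521 F [ 0.4  1.  -1.1] M [ 0.08 -0.12  0.04] gap 0.169
```

Request:
{"name": "move_arm", "arguments": {
  "rows": [
    [1,[0,0,-0.003],0],
    [1,[0,0,-0.006],0],
    [1,[0,0,-0.009],0],
    [1,[0,0,-0.0125],0],
    [1,[0,0,-0.0125],0],
    [1,[0,0,-0.0125],0]
  ]
}}

```text
t: 7.17
eef_pos: [0.4831, 0.0436, 0.2584]
eef_rot: [0.004, 0.189, 0.982, -0.001]
ft_force: [-2.2, -0.6, 7.6]
finger_gap: 0.173
```

```bash
python3 -c "
from h import *
st()"
```

```text
t 7.17 tcp [0.4831 0.0436 0.2584] yaw 158.23 zax [ 0.0069 -0.0038 -1.    ] lugs [0.4845 0.0429 0.0568] org_z 0.0398 F [-2.2 -0.6  7.6] M [-0.18  0.4   0.02] gap 0.173
```

It is seated against the spring at about 9 N. I press 1 mm more and turn half-way, compensating for the tool's 0.4° tilt.

Request:
{"name": "move_arm", "arguments": {
  "rows": [
    [1,[0,0,-0.001],0],
    [1,[0,0,-0.001],-0.1],
    [1,[0.0001,0.0002,-0.001],-0.2],
    [1,[0.0003,0.0004,-0.001],-0.3],
    [1,[0.0004,0.0005,-0.001],-0.4],
    [1,[0.0005,0.0006,-0.001],-0.5],
    [1,[0.0005,0.0006,-0.001],-0.5]
  ]
}}

```text
t: 7.75
eef_pos: [0.484, 0.0445, 0.258]
eef_rot: [0.004, 0.429, 0.903, -0.002]
ft_force: [-1.2, -0.5, 9.2]
finger_gap: 0.169
```

```bash
python3 -c "
from h import *
st()"
```

```text
t 7.75 tcp [0.484  0.0445 0.258 ] yaw 129.22 zax [ 0.0059 -0.0068 -1.    ] lugs [0.4852 0.0432 0.0565] org_z 0.0394 F [-1.2 -0.5  9.2] M [ 0.01  0.2  -0.05] gap 0.169
```

Request:
{"name": "move_arm", "arguments": {
  "rows": [
    [1,[0.0001,0,-0.0005],-0.1],
    [1,[0.0002,0,-0.0005],-0.2],
    [1,[0.0003,0,-0.0005],-0.3],
    [1,[0.0004,0,-0.0005],-0.4],
    [1,[0.0005,0,-0.0005],-0.5],
    [1,[0.0006,0,-0.0005],-0.6],
    [1,[0.0006,0,-0.0005],-0.63],
    [1,[0.0006,0,-0.0005],-0.63]
  ]
}}

```text
t: 8.42
eef_pos: [0.4848, 0.045, 0.2581]
eef_rot: [0.004, 0.688, 0.725, -0.003]
ft_force: [-1.9, 0.3, 8.7]
finger_gap: 0.169
```

```bash
python3 -c "
from h import *
st()"
```

```text
t 8.42 tcp [0.4848 0.045  0.2581] yaw 93.02 zax [ 0.0018 -0.009  -1.    ] lugs [0.4851 0.0432 0.0565] org_z 0.0395 F [-1.9  0.3  8.7] M [0.07 0.41 0.01] gap 0.169
```

Request:
{"name": "move_arm", "arguments": {
  "rows": [
    [1,[0,0,0.002],0],
    [1,[0,0,0.004],0],
    [1,[0,0,0.006],0],
    [1,[0,0,0.006],0],
    [1,[0,0,0.006],0]
  ]
}}

```text
t: 8.83
eef_pos: [0.4847, 0.0451, 0.2643]
eef_rot: [0.004, 0.688, 0.725, -0.003]
ft_force: [-2.8, 0.4, 7.5]
finger_gap: 0.171
```

```bash
python3 -c "
from h import *
st()"
```

```text
t 8.83 tcp [0.4847 0.0451 0.2643] yaw 93.02 zax [ 0.002  -0.0091 -1.    ] lugs [0.4851 0.0432 0.0627] org_z 0.0457 F [-2.8  0.4  7.5] M [-0.03  0.49 -0.03] gap 0.171
```

The module is at 45.7 mm with spring force only, so the lugs are up in the notches. I release and retreat upward.

Request:
{"name": "move_arm", "arguments": {
  "rows": [
    [0.3,[0,0,0],0],
    [0.2,[0,0,0],0],
    [0,[0,0,0],0],
    [0,[0,0,0],0],
    [0,[0,0,0],0],
    [0,[0,0,0],0]
  ]
}}

```text
t: 9.33
eef_pos: [0.4847, 0.0451, 0.2642]
eef_rot: [0.004, 0.688, 0.725, -0.003]
ft_force: [0.3, 0.1, 0.4]
finger_gap: 0.492
```

Request:
{"name": "move_arm", "arguments": {
  "rows": [
    [0,[0,0,0.01],0],
    [0,[0,0,0.03],0],
    [0,[0,0,0.06],0],
    [0,[0,0,0.09],0],
    [0,[0,0,0.12],0],
    [0,[0,0,0.12],0],
    [0,[0,0,0.12],0]
  ]
}}

```text
t: 9.92
eef_pos: [0.4851, 0.0452, 0.3864]
eef_rot: [0.005, 0.688, 0.725, -0.001]
ft_force: [-0.6, 0.1, -0.5]
finger_gap: 0.505
```

Run:
```python
from h import *
st();im,d=snap('wrist','w4');snap('top','top1')
im,P=pts('w4');Q=P.reshape(-1,3);near=np.hypot(Q[:,0]-.485,Q[:,1]-.042)
for n,lo,hi,e in(('bar',.1,.12,.11),('flange',.079,.088,.083),('ring',.0685,.074,.07)):
    q=Q[(Q[:,2]>lo)&(Q[:,2]<hi)&(near<.045)];print(n,'expect z',e,len(q),q.mean(0).round(4),np.median(q[:,2]).round(4),cv2.minAreaRect(q[:,:2].astype(np.float32)))
q=Q[(Q[:,2]>.105)&(Q[:,2]<.12)&(near<.03)];print('plane',np.linalg.lstsq(np.c_[q[:,:2]-q[:,:2].mean(0),np.ones(len(q))],q[:,2],rcond=None)[0])
```

```text
t 9.92 tcp [0.4851 0.0452 0.3864] yaw 93.01 zax [ 0.0062 -0.0088 -0.9999] lugs [0.4864 0.0435 0.1848] org_z 0.1678 F [-0.6  0.1 -0.5] M [-0.06 -0.14  0.03] gap 0.505
bar expect z 0.11 1371 [0.4848 0.0445 0.1089] 0.1093 ((0.4848383665084839, 0.04325755685567856), (0.01718316599726677, 0.04141012579202652), 3.0217461585998535)
flange expect z 0.083 1657 [0.4848 0.0452 0.0828] 0.0827 ((0.4844968020915985, 0.04383092746138573), (0.0469813272356987, 0.04483955726027489), 1.1960161924362183)
ring expect z 0.07 2626 [0.4823 0.0484 0.0695] 0.0695 ((0.48387476801872253, 0.04248723387718201), (0.07070489227771759, 0.07109376043081284), 48.45176696777344)
plane [ 0.00300874 -0.00799049  0.10910274]
```

View pics/w4.png

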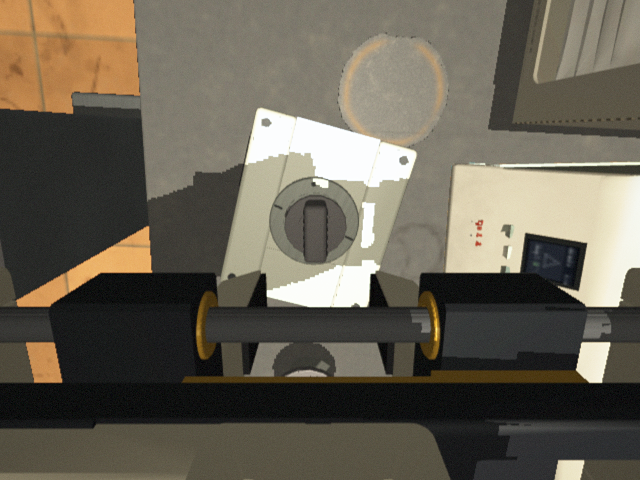

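The view shows the module seated at (315,225) with its bar pointing at the notch dot (316,184). The bar top is 39.8 mm above the ring (40 if locked, 36 if not in the notches), and the module is upright. I'm handing it in.

```bash
python3 -c "
from h import *
bot.job_done();st()"
```

```text
the job is handed in; nothing more can be done
the job is handed in; nothing more can be done
```

The smallest lamp module is fitted and locked in the reader's socket, and I handed the job in at about 10 s of the 61 s allowed. The hand-in gives no verdict.

I took the slot angle from the wrist camera (about -21.7° in the world frame). I lowered the module through the slots with no side force and pressed it in to an origin height of about 39.5 mm. I then turned it 65° clockwise, let the spring lift it and released it. The wrist force stayed under about 10 N at every reading.

**Last checks:**
- **Height:** before release the origin was at 45.7 mm (target 46). After release, the bar top measured 39.8 mm above the ring, where 40 mm means locked and 36 mm means not in the notches.
- **Position:** the module is about 1 mm from the ring's axis, which is within the camera's calibration error.
- **Upright:** the measured tilt is under 0.01 rad.
- **Angle:** the bar points at the notch dots.
- **Robot:** the gripper is open and about 12 cm above where it let go, with the wrist force near zero.

**Disagreements and what I did not check:**
- The top and wrist cameras differed by about 2 mm on where the ring is, and the tool was tilted about 0.4–0.5°. Neither caused trouble.
- I took a final top picture but did not compare it for movement of the other loose things. The arm's path stayed clear of them.

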